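# Turn the upside-down lid over and close the sample box with it

## Task

The blue lid of the white sample box was left upside down on the drying mat, standing on its handle. Tip it over so that the handle is on top, then close the box with it: the cut-out in the lid goes round the orange spoon that leans out of the box, and the lid lies flush on the rim all round. Leave the box and the three tins standing where they are.

Things in the scene. Friction and masses are not known exactly. Their poses are not given: they have to be found in the camera images.
- lid: Blue rectangular lid, about 140 g. Origin: centre of the plate's underside. Plate 112 (x) x 76 (y) x 4 mm; +z points out of the handle side, so z points down while it lies upside down on the handle's flat top (on a fixed 1 mm grey drying mat, origin 41 mm above the worktop). Grey seal frame 96 x 60 mm stands 9 mm out of the underside. Cut-out 24 mm wide (y), 20 mm deep in the middle of the -x end.
- lid_handle (a point): Middle of the lid's bridge handle, 35.5 mm from the origin along lid z. The grip bar is 60 mm long (lid x), 20 mm wide (lid y), 9 mm thick, its flat top 40 mm from the origin; two posts (18 mm wide, 12 mm long, centred 23 mm either side of the middle) join it to the plate. Pressed down near one long edge, the upside-down lid rocks over the bar's edge and comes to rest leaning on that edge.
- lid_cutout (a point): Point in the lid's cut-out, level with the plate's underside, 47.5 mm from the origin towards lid -x. With the lid home it lies on spoon_rim.
- sample_box: White open box, about 0.7 kg, standing loose: 108 (x) x 72 (y) x 55 mm high, walls 3.5 mm, inside 101 x 65 mm (the lid's seal frame has 2.5 mm play each side; with the lid home its origin lies 55 mm over the box's). Origin: centre of the underside. Fixed in it: two vials, well below the rim, and a flat orange spoon that leans out over the middle of the -x end.
- spoon_rim (a point): Middle of the spoon handle where it passes the level of the box rim (55 mm up), 47.5 mm from the box centre towards box -x. The handle, 12 mm wide (box y) and 5 mm thick, slopes outwards at 60 degrees and ends 94 mm above the worktop, 72 mm from the box centre. It is fixed in the box.
- microwave: Beige microwave oven, does not move. Origin: on the worktop, under its middle. Front at its x = -0.12 m (knobs and door handle stand up to 50 mm further out), back at x = +0.155, sides at y = +-0.22, top 0.263 m high.
- moisture_analyser: Moisture analyser, does not move. Origin: on the worktop. Base from its x = -0.18 to +0.18 m, y = +-0.103, up to 0.082 m high; its open lid stands up at x = +0.14 to +0.25, y = +-0.09, 0.27 m high.
- green_tin: Round dark green tin, 57 mm across, 66 mm high, standing loose near the work; bystander. Origin: centre of its underside.
- silver_tin: Round pale grey tin, 64 mm across, 48 mm high, standing loose near the work; bystander. Origin: centre of its underside.
- cream_tin: Round cream tin, 62 mm across, 70 mm high, standing loose near the work; bystander. Origin: centre of its underside.

How it is judged:
On the way:
1. the lid is turned right way up, handle on top (angle between lid's own z axis and vertical below 0.2 rad), for 0.2 s.
At the end, for the whole second after the job is handed in: The lid lies right way up and at rest on the box, flush on the rim (within 2.5 mm in height and 0.035 rad), centred within 6 mm, with its cut-out round the spoon (within 8 mm); the box stands upright within 30 mm of where it was, and so do the three tins (angle between each of lid, green_tin, silver_tin, cream_tin's own z axis and vertical below 0.1 rad and angle between the z axis of lid and the z axis of sample_box, either way round below 0.035 rad and z of lid in the frame of sample_box between 0.0525 and 0.0575 m and horizontal distance between lid and sample_box below 0.006 m and horizontal distance between lid_cutout and spoon_rim below 0.008 m and angle between sample_box's own z axis and vertical below 0.05 rad and distance of each of sample_box, green_tin, silver_tin, cream_tin from where it was at the start of the episode below 0.03 m and linear speed of lid below 0.02 m/s); the robot touches nothing.
It fails at once if a tin is knocked over or pushed away more than 30 mm (distance of any of green_tin, silver_tin, cream_tin from where it was at the start of the episode above 0.03 m or angle between any of green_tin, silver_tin, cream_tin's own z axis and vertical above 0.3 rad).
It fails at once if the box is tipped or pushed away more than 30 mm (distance of sample_box from where it was at the start of the episode above 0.03 m or angle between sample_box's own z axis and vertical above 0.2 rad).
It also fails if it takes over 54 s, if anything falls off the work surface, if the arm or the gripper's body presses on something with over 40 N, if the wrist force passes 120 N, or if a joint passes its speed limit or range.

## Robot

A 7-joint arm with a two-finger parallel gripper is mounted at the origin on a cart in front of the work surface, level with it; the furniture and walls round the work are solid. World frame = base frame: x ahead of the robot, y to its left, z up, the work surface at z = 0. Lengths are in m, angles in rad, forces in N, time in s.
With the tool pointing down it reaches from about 0.4 to 0.85 m from the base axis. Payload 4.5 kg.
Tool frame: the origin (TCP) lies on the centre line of the jaws, within the pads' length; the fingertips stand ahead of it and the grasp point (between the pads) lies 3 mm ahead of it (ctrl.tips_ahead is the z of the fingertips in the tool frame, in m); z points along the fingers, y is the line along which they close (so a half turn about z gives the same grasp; the last joint's range is limited). The gripper opens to 88 mm and grips with 3 to 60 N. Pads are 18 mm wide; open, the fingers measure 123 mm over their backs; the gripper's body (75 mm by 187 mm) begins 45 mm behind the grasp point.
Start: joints at [-1.309, 0.689, -0.195, 1.565, 0.157, 0.902, -0.215], TCP at [0.141, 0.609, 0.261] pointing down, gripper open.
Joint ranges: [-3.01, 3.01], [-0.46, 2.08], [-1.47, 1.51], [0.13, 2.56], [-1, 4.14], [0.04, 2.09], [-2.66, 2.66]. Speed limits (rad/s): [2.57, 2.57, 3.14, 3.14, 3.14, 3.14, 3.14].

## Interface

Orientations are given as a rotation vector (axis times angle).
In Python, from bench import ctrl gives the robot as it stands.
- The arm moves only by the tool drive_effector, called by a JSON object that holds its "name" and its "arguments", one argument or row to a line. Schema: {"type":"object","properties":{"rows":{"type":"array","items":{"type":"array","prefixItems":[{"type":"array","items":{"type":"number"},"minItems":3,"maxItems":3},{"type":"array","items":{"type":"number"},"minItems":3,"maxItems":3}],"minItems":2,"maxItems":2},"minItems":1,"maxItems":12},"aperture":{"type":"number"},"only":{"type":"string"},"quiet":{"type":"boolean"},"lines":{"type":"string"}},"required":["rows"],"additionalProperties":false}. rows is a list of rows, 1 to 12 of them, each written [[dx, dy, dz], [rx, ry, rz]]: dx, dy, dz in m, then a rotation vector rx, ry, rz in rad; each row is the pose to reach, as a shift and turn from the pose commanded when the call began, along the tool's axes at that moment; what a row does not reach only later rows make up. A row lasts 1/12 s, in which the tool goes at most 0.0417 m and 0.125 rad, less where a joint would pass 70% of its speed; a pose out of reach is approached as far as the arm can. aperture is the opening from 0.0 (shut) to 1.0 (fully open), set as the call begins (left out keeps the last). The fingers move at their own pace and stop on an object; the grip force is fixed at half the most. Time passes only in rows, so rows that do not move let the fingers close. The tool returns the time, the measured TCP pose, the force, the opening and the grip force at its end. only (a regular expression) keeps the lines of the reply that match it, lines (a string "A,B") keeps lines A to B, and quiet returns only ok. Input that does not fit is refused with a message, and nothing moves.
- ctrl.get_state(): the state, without advancing time (a new reading comes with each control period).
- ctrl.read_camera(name): name is "scene" or "side" or "wrist"; returns a dict with "color" (400x640x3 uint8, blue, green, red), "intrinsics" (3x3 intrinsics, pixels), "position" and "attitude" of the camera in the world. Camera axes: x right, y down, z forward; pixel columns grow to the right and rows downward; lengths in m; the calibration is good to about 2 mm. A picture is of the moment at which its call begins. There is no depth.
- ctrl.close_job(): hands the job in; it is judged then, once.
The state is a dict: "time_s": time; "joint_pos": joint angles; "dq": joint speeds; "joint_efforts": joint torques, N m; "position": TCP position; "ee_rot": TCP orientation; "contact_force": force on the tool from outside, world axes, zero at the start; "moment": the same for the moment, N m; "grip_width": opening from 0.0 (shut) to 1.0 (fully open); "grasp_force": force on a finger pad.
Only numpy, scipy, OpenCV 4.12 (cv2) and the standard library are available. Lean on these libraries where they do the work, as an engineer would, in place of code of your own. Each camera call takes 0.05 s, during which the arm holds its last target. There are 200 camera calls.

## Working session

There is one attempt and no reset: what is moved stays moved. The work goes in short steps, Python scripts to look and compute and a tool call to move; the robot and the scene stay as the last step left them, time stands still between calls to the robot, and variables do not carry over. Pictures are saved under pics/ and viewed, at most 10 in all, crops included, and the job is handed in when it is done.

```bash
ls; mkdir -p pics
```

Run:
```python
from bench import ctrl
import cv2,numpy as np
s=ctrl.get_state()
print({k:np.round(v,3) for k,v in s.items()},ctrl.tips_ahead)
ims=[]
for n in("scene","side","wrist"):
    c=ctrl.read_camera(n); cv2.imwrite(f"pics/{n}0.png",c["color"])
    print(n,np.round(c["intrinsics"],1).tolist(),np.round(c["position"],3),np.round(c["attitude"],3).tolist())
```

```text
bench.py
pics
{'time_s': np.float64(0.0), 'joint_pos': array([-1.309,  0.69 , -0.195,  1.566,  0.157,  0.903, -0.215]), 'dq': array([ 0.001,  0.003, -0.001, -0.001, -0.001,  0.   ,  0.   ]), 'joint_efforts': array([ 0.0000e+00, -5.2756e+01, -1.2670e+00, -1.5343e+01, -5.3000e-02,
        6.0000e-03,  0.0000e+00]), 'position': array([0.141, 0.608, 0.26 ]), 'ee_rot': array([-3.570e-01, -3.121e+00,  3.000e-03]), 'contact_force': array([ 0.045,  0.52 , -0.43 ]), 'moment': array([-0.02 ,  0.001,  0.007]), 'grasp_force': np.float64(0.0), 'grip_width': np.float64(1.003)} 0.022
scene [[480.2, 0.0, 325.0], [0.0, 480.2, 196.0], [0.0, 0.0, 1.0]] [0.092 0.7   1.303] [-1.02, 2.683, -0.74]
side [[415.3, 0.0, 324.0], [0.0, 415.3, 202.3], [0.0, 0.0, 1.0]] [1.139 0.054 1.026] [-2.045, -1.733, 0.471]
wrist [[292.2, 0.0, 322.3], [0.0, 292.2, 201.0], [0.0, 0.0, 1.0]] [0.065 0.626 0.384] [2.263, 1.798, 0.275]
```

View pics/scene0.png

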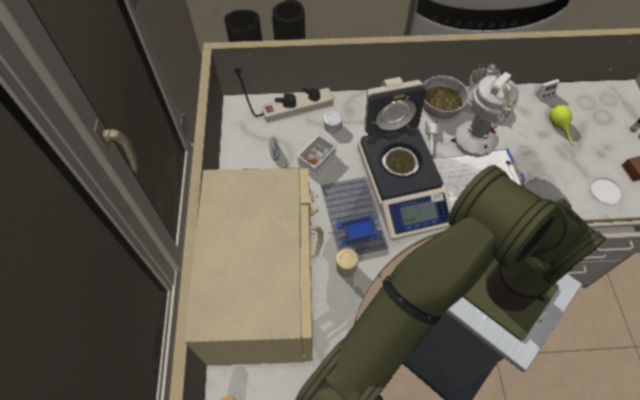

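View pics/side0.png

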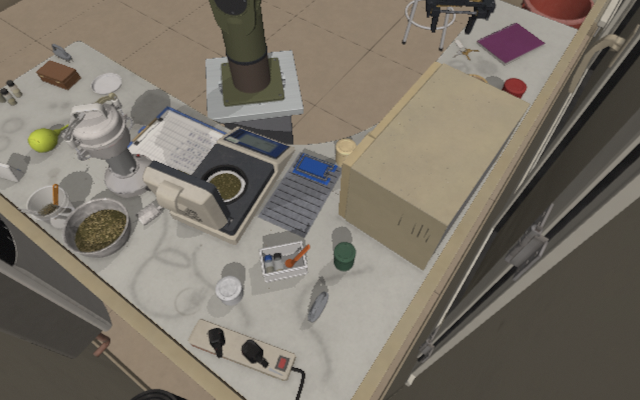

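View pics/wrist0.png

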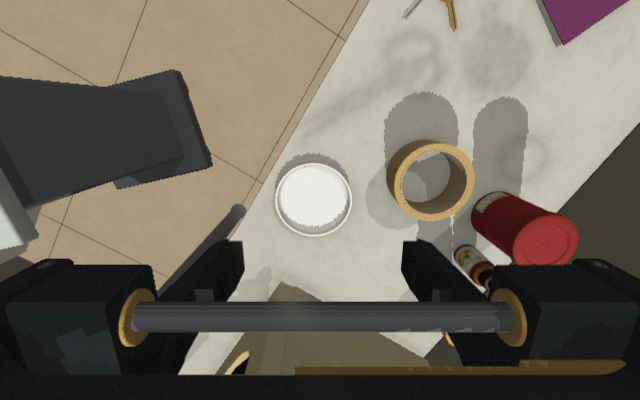

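The scene view shows the lid at about (357,229), the box at (317,152), the silver tin at (332,120) and the cream tin at (347,261). The side view shows the lid at (316,166), the box at (284,260), the green tin at (344,256), the silver tin at (229,289) and the cream tin at (346,152). The wrist camera looks away from the work.

Create h.py:
```python
from bench import ctrl
import cv2,numpy as np
from scipy.spatial.transform import Rotation as R
def cam(n,save=None):
    c=ctrl.read_camera(n); c["R"]=R.from_rotvec(c["attitude"]).as_matrix()
    if save: cv2.imwrite(f"pics/{save}.png",c["color"])
    return c
def ray(c,uv):
    d=c["R"]@np.linalg.solve(c["intrinsics"],[uv[0],uv[1],1]); return np.array(c["position"]),d/np.linalg.norm(d)
def plane(c,uv,z):
    p,d=ray(c,uv); return p+d*(z-p[2])/d[2]
def tri(c1,u1,c2,u2):
    p,d=ray(c1,u1);q,e=ray(c2,u2)
    t=np.linalg.lstsq(np.stack([d,-e],1),q-p,rcond=None)[0]
    a,b=p+d*t[0],q+e*t[1]; return (a+b)/2,np.linalg.norm(a-b)
def proj(c,P):
    v=c["intrinsics"]@(c["R"].T@(np.array(P)-c["position"])); return v[:2]/v[2]
def blob(im,lo,hi,roi=None):
    m=cv2.inRange(cv2.cvtColor(im,cv2.COLOR_BGR2HSV),lo,hi)
    if roi: k=np.zeros_like(m);x0,y0,x1,y1=roi;k[y0:y1,x0:x1]=255;m&=k
    cs=cv2.findContours(m,cv2.RETR_EXTERNAL,cv2.CHAIN_APPROX_NONE)[0]
    return sorted(cs,key=cv2.contourArea,reverse=True),m
```

Run:
```python
from h import *
S=cam("scene");D=cam("side")
for n,a,b in [("lid",(357,229),(316,166)),("box",(317,152),(284,260)),("silver",(332,120),(229,289)),("cream",(347,261),(346,152))]:
    print(n,*tri(S,a,D,b))
g=plane(D,(344,256),.04);print("green",g,proj(S,g))
a=cv2.resize(S["color"][90:290,260:400],None,fx=4,fy=4,interpolation=cv2.INTER_CUBIC)[:600]
b=cv2.resize(D["color"][130:330,200:370],None,fx=3,fy=3,interpolation=cv2.INTER_CUBIC)
a=cv2.resize(S["color"][90:290,260:400],None,fx=2.05,fy=3*1.0,interpolation=cv2.INTER_CUBIC)
cv2.imwrite("pics/ab.png",np.hstack([a,b]))
```

```text
lid [0.43115003 0.15868933 0.04796843] 0.004891771424054666
box [0.70554474 0.03062181 0.04321493] 0.008636358885670657
silver [ 0.75892697 -0.10943682  0.03579533] 0.0016627406187180167
cream [0.39006482 0.25454273 0.04306461] 0.007879980173697275
green [0.72065995 0.1878034  0.04      ] [278.2952391  181.14759051]
```

View pics/ab.png

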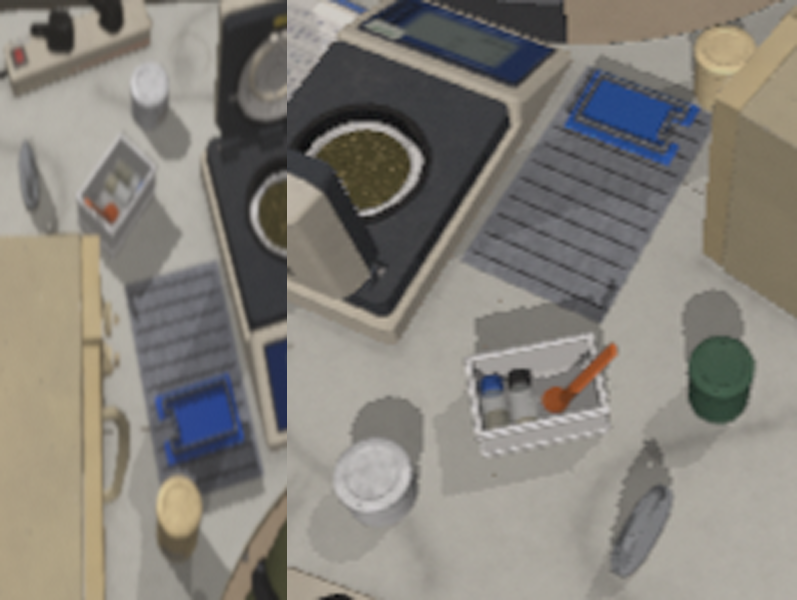

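The crops show the lid's cut-out ears pointing left in the scene view (towards the microwave). The spoon also leans that way, towards the green tin. Next I'll work out the coarse layout and go above the lid for a wrist view.

Run:
```python
from h import *
S=cam("scene");D=cam("side")
for uv in [(205,168),(300,168),(311,360),(190,360)]: print("mw scene",plane(S,uv,.263).round(3))
for uv in [(440,65),(345,160),(415,262),(530,100)]: print("mw side",plane(D,uv,.263).round(3))
for uv in [(363,143),(420,135),(447,195),(388,236),(450,222)]: print("ana",plane(S,uv,.08).round(3))
s=ctrl.get_state();M=R.from_rotvec(s["ee_rot"]).as_matrix();print(M.round(3))
d=np.array([.43,.16,.33])-s["position"];print(M.T@d)
cs,m=blob(S["color"],(100,120,60),(125,255,255),(320,200,400,260)); r=cv2.minAreaRect(cs[0]);print(r)
print([plane(S,p,.041).round(3) for p in cv2.boxPoints(r)])
```

```text
mw scene [0.78  0.376 0.263]
mw scene [0.596 0.212 0.263]
mw scene [0.249 0.55  0.263]
mw scene [0.438 0.717 0.263]
mw side [0.31  0.52  0.263]
mw side [0.582 0.205 0.263]
mw side [0.851 0.294 0.263]
mw side [0.47  0.706 0.263]
ana [ 0.601 -0.077  0.08 ]
ana [ 0.485 -0.224  0.08 ]
ana [ 0.294 -0.095  0.08 ]
ana [0.342 0.129 0.08 ]
ana [ 0.236 -0.025  0.08 ]
[[-0.974  0.226 -0.   ]
 [ 0.226  0.974 -0.   ]
 [ 0.    -0.    -1.   ]]
[-0.38277527 -0.37193247 -0.06931806]
((358.70587158203125, 228.3235626220703), (15.522278785705566, 26.92145347595215), 75.96376037597656)
[array([0.472, 0.167, 0.041]), array([0.428, 0.098, 0.041]), array([0.388, 0.13 , 0.041]), array([0.432, 0.197, 0.041])]
```

{"name": "drive_effector", "arguments": {
  "rows": [
    [[0,0,-0.04],[0,0,0]],
    [[0,0,-0.08],[0,0,0]],
    [[0,0,-0.12],[0,0,0]],
    [[-0.03,-0.03,-0.12],[0,0,0.1]],
    [[-0.06,-0.06,-0.12],[0,0,0.2]],
    [[-0.09,-0.09,-0.12],[0,0,0.3]],
    [[-0.12,-0.12,-0.12],[0,0,0.4]],
    [[-0.15,-0.15,-0.12],[0,0,0.5]],
    [[-0.18,-0.18,-0.12],[0,0,0.6]],
    [[-0.21,-0.21,-0.12],[0,0,0.7]],
    [[-0.24,-0.24,-0.12],[0,0,0.8]],
    [[-0.26,-0.26,-0.12],[0,0,0.9]]
  ]
}}

```text
time_s: 1.35
position: [0.3369, 0.2938, 0.381]
ee_rot: [1.688, 2.649, 0.0]
contact_force: [0.4, 0.2, 0.0]
grip_width: 1.002
grasp_force: 0.0
```

{"name": "drive_effector", "arguments": {
  "rows": [
    [[0,-0.03,0],[0,0,0.12]],
    [[0,-0.06,0],[0,0,0.24]],
    [[0,-0.09,0],[0,0,0.36]],
    [[0,-0.12,0],[0,0,0.48]],
    [[0,-0.15,0],[0,0,0.6]],
    [[0,-0.15,0],[0,0,0.72]],
    [[0,-0.15,0],[0,0,0.84]],
    [[0,-0.15,0],[0,0,0.96]],
    [[0,-0.15,0],[0,0,1.0]],
    [[0,-0.15,0],[0,0,1.0]]
  ]
}}

```text
time_s: 2.18
position: [0.2001, 0.2326, 0.3809]
ee_rot: [-2.747, -1.524, -0.001]
contact_force: [-0.1, 0.1, -0.4]
grip_width: 1.0
grasp_force: 0.0
```

Run:
```python
from h import *
s=ctrl.get_state();print(s["position"],s["joint_pos"]);print(R.from_rotvec(s["ee_rot"]).as_matrix().round(3))
W=cam("wrist","w1"); print(W["position"])
```

```text
[0.20008945 0.2325698  0.38091012] [-1.14337226  0.07001812  0.14472624  2.20953602 -0.01345597  0.8620934
 -1.54787831]
[[ 0.529  0.849  0.   ]
 [ 0.849 -0.529  0.001]
 [ 0.001 -0.    -1.   ]]
[0.24084916 0.29850669 0.50457987]
```

View pics/w1.png

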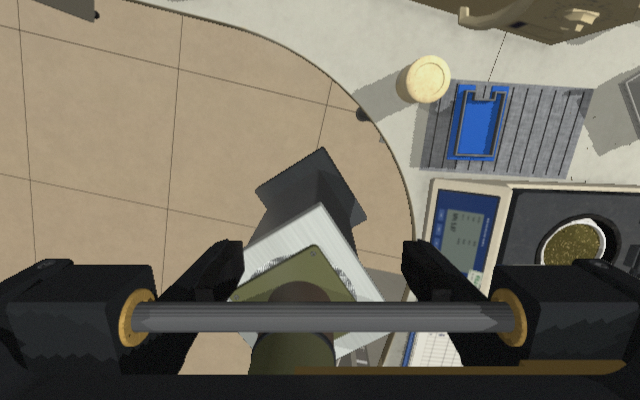

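The wrist view shows the lid at about (478,122) with the cut-out at the top, the cream tin at (427,80), and the box off to the right. I'll move along the corridor to see everything.

{"name": "drive_effector", "arguments": {
  "rows": [
    [[0,0.04,0],[0,0,0]],
    [[0,0.08,0],[0,0,0]],
    [[0,0.12,0],[0,0,0]],
    [[0,0.16,0],[0,0,0]],
    [[0,0.2,0],[0,0,0]],
    [[0,0.24,0],[0,0,0]],
    [[0,0.28,0],[0,0,0]],
    [[0,0.3,0],[0,0,0]],
    [[0,0.3,0],[0,0,0]],
    [[0,0.3,0],[0,0,0]]
  ]
}}

```text
time_s: 3.07
position: [0.4551, 0.0734, 0.3803]
ee_rot: [-2.747, -1.524, 0.002]
contact_force: [-0.2, 0.4, -1.3]
grip_width: 1.0
grasp_force: 0.0
```

Run:
```python
from h import *
s=ctrl.get_state();print(s["position"],s["joint_pos"])
W=cam("wrist","w2"); print(W["position"])
```

```text
[0.45506579 0.07336588 0.38029219] [-0.52532017  0.33460643  0.37547733  1.87459632 -0.14732027  0.96027105
 -0.64199881]
[0.49602429 0.13938109 0.50385319]
```

View pics/w2.png

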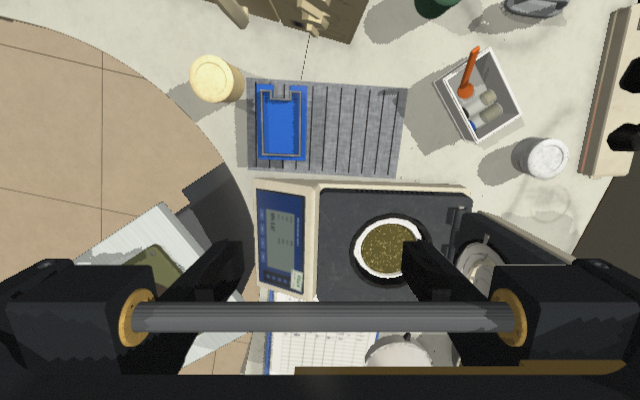

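The lid fills (255..308, 83..160) in the wrist view. The box sits around (479,95) with the spoon leaning up-left to (476,50), the silver tin is at (541,157) and the green tin at (437,5).

Run:
```python
from h import *
W2=cam("wrist"); W1=dict(W2); W1["position"]=np.array([0.24084916,0.29850669,0.50457987]); W1["color"]=cv2.imread("pics/w1.png")
S=cam("scene");D=cam("side")
lo,hi=(100,120,50),(125,255,255)
P={}
for n,c,roi in(("w1",W1,(430,60,530,175)),("w2",W2,(240,70,325,170)),("s",S,(320,200,400,260)),("d",D,(285,140,345,190))):
    cs,m=blob(c["color"],lo,hi,roi); pts=np.vstack([k for k in cs if cv2.contourArea(k)>8])
    r=cv2.minAreaRect(pts); P[n]=r; print(n,[np.round(x,1) for x in r])
print("lid z w1w2",tri(W1,P["w1"][0],W2,P["w2"][0]),"w2s",tri(W2,P["w2"][0],S,P["s"][0]))
b=cv2.boxPoints(P["w2"]); q=np.array([plane(W2,p,.041) for p in b]);print(q.round(4),q.mean(0))
for i in range(4):
    e=q[(i+1)%4]-q[i];print(np.linalg.norm(e),np.degrees(np.arctan2(e[1],e[0])))
# box
M=W2["color"]
crop=cv2.resize(M[30:180,400:600],None,fx=4,fy=4,interpolation=cv2.INTER_CUBIC);cv2.imwrite("pics/box.png",crop)
```

```text
w1 [array([477.4, 122.5]), array([50.4, 81.5]), np.float64(9.2)]
w2 [array([282., 122.]), array([76., 50.]), np.float64(90.0)]
s [array([370.8, 225.7]), array([26.3, 66.4]), np.float64(73.4)]
d [array([314.3, 169.1]), array([39.7, 21.3]), np.float64(19.0)]
lid z w1w2 (array([0.43184993, 0.15724661, 0.04075672]), np.float64(0.0006768044828421505)) w2s (array([0.41850573, 0.14355622, 0.06700593]), np.float64(0.04280064460767832))
[[0.4313 0.2218 0.041 ]
 [0.4939 0.1828 0.041 ]
 [0.4329 0.0882 0.041 ]
 [0.3654 0.1302 0.041 ]] [0.43086603 0.15577441 0.041     ]
0.0737735142207009 -31.89651807612327
0.11254923800002115 -122.7900566208007
0.0795458691230892 148.12790550001165
0.11282086068331297 54.2778170394476
```

View pics/box.png

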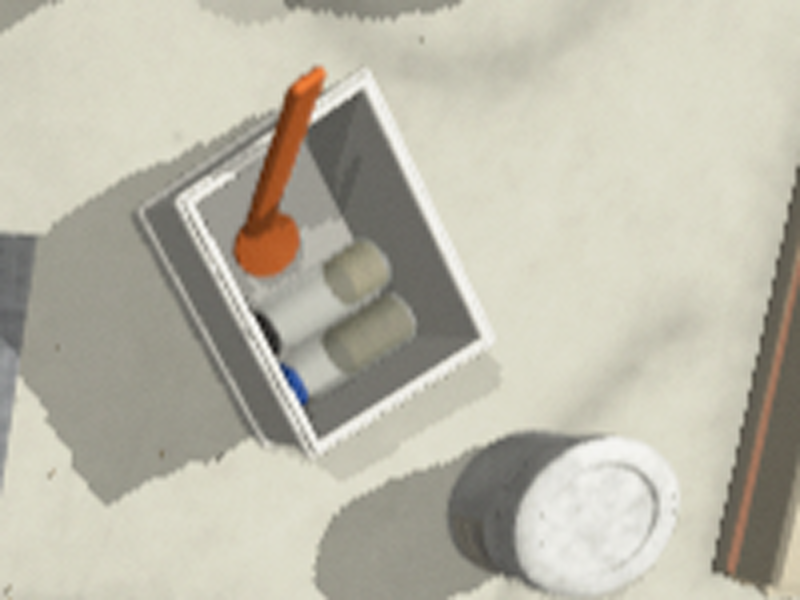

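The box crop gives the rim's outer corners at full-resolution pixels (492,47.5), (523,115), (479,144) and (444.5,81). The lid's height triangulates to 41 mm, as described.

Run:
```python
from h import *
W=cam("wrist");S=cam("scene")
ax=np.array([.529,.849]);ay=np.array([.849,-.529]);L=np.array([.431,.1565])
for uv in[(240,28),(312,32),(300,30)]:
  for z in(.05,.1,.15,.2):
    p=plane(W,uv,z)[:2]-L;print(uv,z,round(p@ax,3),round(p@ay,3))
q=np.array([plane(W,p,.055) for p in[(492,47.5),(523,115),(479,143.75),(444.5,80.75)]])
print("box",q.mean(0),[ (round(np.linalg.norm(e),4),round(np.degrees(np.arctan2(e[1],e[0])),1)) for e in np.roll(q,-1,0)[:,:2]-q[:,:2]])
t=[plane(W,(544,158),.048),plane(W,(215,78),.07)];print(t)
```

```text
(240, 28) 0.05 0.127 -0.052
(240, 28) 0.1 0.115 -0.04
(240, 28) 0.15 0.104 -0.027
(240, 28) 0.2 0.092 -0.015
(312, 32) 0.05 0.123 0.047
(312, 32) 0.1 0.111 0.048
(312, 32) 0.15 0.1 0.05
(312, 32) 0.2 0.089 0.052
(300, 30) 0.05 0.125 0.03
(300, 30) 0.1 0.113 0.034
(300, 30) 0.15 0.102 0.037
(300, 30) 0.2 0.09 0.041
box [0.70245849 0.03093986 0.055     ] [(np.float64(0.1084), np.float64(-87.4)), (np.float64(0.0716), np.float64(-176.0)), (np.float64(0.109), np.float64(93.8)), (np.float64(0.0739), np.float64(3.5))]
[array([ 0.75016739, -0.10240467,  0.048     ]), array([0.39002592, 0.25446902, 0.07      ])]
```

Microwave knobs and handle stand about 0.10 m from the lid centre along tool x, so I'll press 25 mm off towards the analyser, on the far long edge.

{"name": "drive_effector", "arguments": {
  "rows": [
    [[0.01,-0.008,0.04],[0,0,0]],
    [[0.02,-0.016,0.08],[0,0,0]],
    [[0.032,-0.024,0.12],[0,0,0]],
    [[0.032,-0.024,0.16],[0,0,0]],
    [[0.032,-0.024,0.2],[0,0,0]],
    [[0.032,-0.024,0.24],[0,0,0]],
    [[0.032,-0.024,0.27],[0,0,0]],
    [[0.032,-0.024,0.29],[0,0,0]],
    [[0.032,-0.024,0.295],[0,0,0]],
    [[0.032,-0.024,0.295],[0,0,0]]
  ],
  "aperture": 0.0
}}

```text
time_s: 4.2
position: [0.4506, 0.1141, 0.0849]
ee_rot: [-2.745, -1.526, 0.003]
contact_force: [0.1, 0.4, 1.1]
grip_width: 0.267
grasp_force: 0.0
```

{"name": "drive_effector", "arguments": {
  "rows": [
    [[0,0,0.007],[0,0,0]],
    [[0,0,0.013],[0,0,0]],
    [[0,0.002,0.019],[0,0,0]],
    [[0,0.004,0.025],[0,0,0]],
    [[0,0.006,0.03],[0,0,0]],
    [[0,0.008,0.035],[0,0,0]],
    [[0,0.008,0.035],[0,0,0]]
  ]
}}

```text
time_s: 4.78
position: [0.459, 0.1095, 0.0505]
ee_rot: [2.746, 1.524, 0.002]
contact_force: [0.9, -1.4, 2.6]
grip_width: 0.003
grasp_force: 0.9
```

Run:
```python
from h import *
D=cam("side");S=cam("scene")
cv2.imwrite("pics/p1.png",np.hstack([cv2.resize(x,None,fx=4,fy=4) for x in(D["color"][120:220,270:370],S["color"][180:280,310:410])]))
```

```text
(no output)
```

View pics/p1.png

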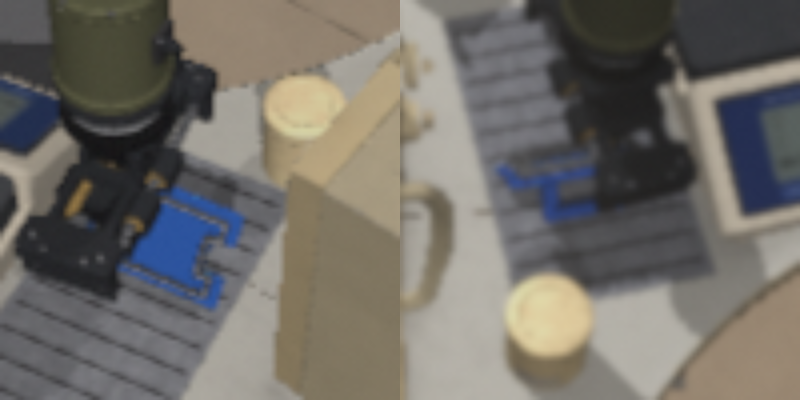

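The pictures show the lid tilted towards the far side, under the closed fingers. I'll back off and triangulate its corners.

{"name": "drive_effector", "arguments": {
  "rows": [
    [[0,0,-0.04],[0,0,0]],
    [[0,0,-0.08],[0,0,0]],
    [[0,0,-0.12],[0,0,0]],
    [[0,0,-0.16],[0,0,0]],
    [[0,0.02,-0.2],[0,0,0]],
    [[0,0.02,-0.2],[0,0,0]],
    [[0,0.02,-0.2],[0,0,0]]
  ]
}}

```text
time_s: 5.47
position: [0.4766, 0.0992, 0.2528]
ee_rot: [2.746, 1.524, 0.009]
contact_force: [-0.6, -0.3, -0.3]
grip_width: 0.007
grasp_force: 0.0
```

Create lid.py:
```python
from h import *
def quad(c,roi,lo=(100,110,40),hi=(125,255,255)):
    cs,m=blob(c["color"],lo,hi,roi); pts=np.vstack([k for k in cs if cv2.contourArea(k)>8]); hull=cv2.convexHull(pts)
    return cv2.approxPolyN(hull,4,ensure_convex=True).reshape(-1,2) if len(hull)>4 else hull.reshape(-1,2)
```

Run:
```python
from lid import *
W=cam("wrist","w3");D=cam("side","d3");S=cam("scene","s3")
s=ctrl.get_state();print(s["position"])
print(proj(W,(.431,.156,.03)),proj(D,(.431,.156,.03)),proj(S,(.431,.156,.03)))
for c,r in((W,(150,0,450,230)),(D,(275,130,350,200)),(S,(318,195,400,262))):
    print(quad(c,r).tolist())
```

```text
[0.47334465 0.09948933 0.2493038 ]
[264.1081755  157.53704938] [314.36485549 169.35394662] [356.4454029  231.49175761]
[[309, 199], [265, 211], [262, 108], [317, 112]]
[[323, 197], [292, 183], [268, 145], [331, 174]]
[[399, 231], [347, 234], [334, 222], [399, 204]]
```

Run:
```python
from lid import *
W=cam("wrist");D=cam("side")
w=W["color"][80:240,220:370];d=D["color"][135:205,275:355]
cv2.imwrite("pics/c3.png",np.hstack([cv2.resize(w,(400,427),interpolation=cv2.INTER_CUBIC),cv2.resize(d,(400,427),interpolation=cv2.INTER_CUBIC)]))
```

```text
(no output)
```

View pics/c3.png

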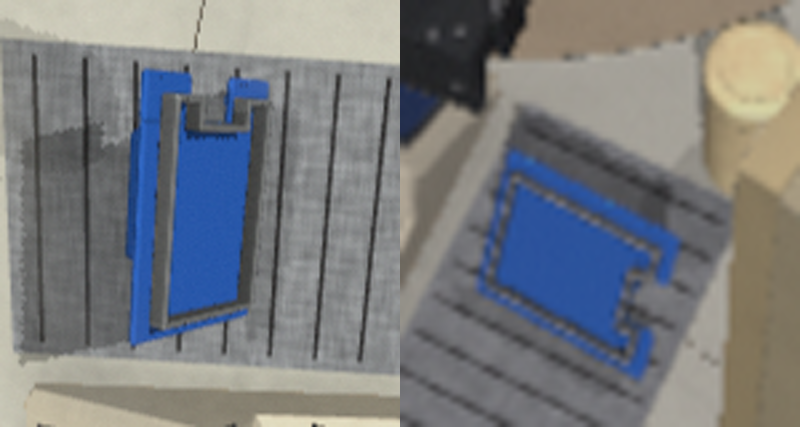

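The lid leans on its far edge: the upper edge runs from (273,106) to (270,209) in the wrist view, and the bar shows behind it on the left. In the side view the same edge runs from (331,174) to (297,160).

Run:
```python
from lid import *
W=cam("wrist");D=cam("side")
s=ctrl.get_state();M=R.from_rotvec(s["ee_rot"]).as_matrix();p=s["position"];print(p,M.round(3).tolist(),s["joint_pos"].round(3))
for n,a,b in(("U-x",(273.2,106.2),(330.6,174.3)),("U+x",(269.5,209.4),(297.4,160.1)),("L-x",(320.5,110.7),(323.4,197.3)),("L+x",(312.6,197),(291,182.2))):
    q,e=tri(W,a,D,b);print(n,q.round(4),round(e,4),"tool",(M.T@(q-p)).round(4))
```

```text
[0.47410659 0.09913575 0.24943301] [[0.528, 0.849, -0.003], [0.849, -0.528, -0.001], [-0.002, -0.002, -1.0]] [-0.495  0.546  0.303  2.005 -0.266  0.631 -0.573]
U-x [0.4717 0.1959 0.0528] 0.0017 tool [ 0.0813 -0.0527  0.1966]
U+x [0.4059 0.1072 0.0552] 0.0068 tool [-0.0288 -0.0617  0.1944]
L-x [ 0.5108  0.1675 -0.0018] 0.0046 tool [ 0.078  -0.0043  0.2511]
L+x [0.4454 0.0809 0.0034] 0.0055 tool [-0.0301 -0.0142  0.2461]
```

{"name": "drive_effector", "arguments": {
  "rows": [
    [[0,-0.03,0],[-0.1,0,0.02]],
    [[0,-0.06,0],[-0.2,0,0.04]],
    [[0,-0.083,0.03],[-0.3,0,0.06]],
    [[0.002,-0.083,0.06],[-0.4,0,0.08]],
    [[0.002,-0.083,0.09],[-0.5,0,0.08]],
    [[0.002,-0.083,0.11],[-0.5,0,0.08]],
    [[0.002,-0.083,0.131],[-0.5,0,0.08]],
    [[0.002,-0.083,0.131],[-0.5,0,0.08]],
    [[0.002,-0.083,0.131],[-0.5,0,0.08]],
    [[0.002,-0.083,0.131],[-0.5,0,0.08]]
  ],
  "aperture": 0.38
}}

```text
time_s: 6.65
position: [0.4234, 0.1803, 0.1553]
ee_rot: [2.405, 1.189, 0.258]
contact_force: [0.1, -0.9, 0.8]
grip_width: 0.381
grasp_force: 0.0
```

Run:
```python
from lid import *
s=ctrl.get_state();M=R.from_rotvec(s["ee_rot"]).as_matrix();p=s["position"];print(p,M.round(3).tolist(),s["joint_pos"].round(3))
W=cam("wrist","w4");D=cam("side","d4")
for n,q in(("U-x",(0.4717,.1959,.06)),("U+x",(0.4059,.1072,.06))): print(n,proj(W,q),(M.T@(np.array(q)-p)).round(4))
```

```text
[0.42336359 0.18033346 0.15526114] [[0.612, 0.707, 0.353], [0.79, -0.532, -0.305], [-0.028, 0.466, -0.885]] [-1.22   0.872  0.703  2.317 -1.     0.043 -0.392]
U-x [298.585542  155.3020177] [ 0.0445 -0.0184  0.0966]
U+x [302.75771712 280.35559263] [-0.0658 -0.0178  0.1004]
```

The arm ran into its joint 5 and 6 limits tilting outwards. I'll return to vertical and close on the leaning edge with vertical fingers instead, so closing stands the lid upright.

Create go.py:
```python
from h import *
def rel(pos,yaw,tilt=0.):
    "delta in tool axes to TCP pos; tool x at yaw(deg), z down tilted by rx=tilt about tool x"
    s=ctrl.get_state();M=R.from_rotvec(s["ee_rot"]);c,n=np.cos(np.radians(yaw)),np.sin(np.radians(yaw))
    T=R.from_matrix(np.array([[c,n,0],[n,-c,0],[0,0,-1.]]))*R.from_rotvec([tilt,0,0])
    print("p",s["position"].round(4),"q",s["joint_pos"].round(2),"d",M.inv().apply(np.array(pos)-s["position"]).round(4),"r",(M.inv()*T).as_rotvec().round(3))
```

```bash
python3 -c "
from go import *
rel((.431,.125,.16),53.4)"
```

```text
p [0.4235 0.179  0.1565] q [-1.22  0.87  0.7   2.32 -1.    0.04 -0.39] d [-0.0381  0.0358  0.016 ] r [ 0.484  0.031 -0.016]
```

{"name": "drive_effector", "arguments": {
  "rows": [
    [[-0.01,-0.005,-0.02],[0.12,0.01,0]],
    [[-0.02,0.01,-0.02],[0.24,0.02,0]],
    [[-0.03,0.02,-0.01],[0.36,0.03,-0.01]],
    [[-0.038,0.036,0.016],[0.484,0.031,-0.016]],
    [[-0.038,0.036,0.016],[0.484,0.031,-0.016]],
    [[-0.038,0.036,0.016],[0.484,0.031,-0.016]],
    [[-0.038,0.036,0.016],[0.484,0.031,-0.016]]
  ],
  "aperture": 0.6
}}

```text
time_s: 7.33
position: [0.4317, 0.124, 0.1609]
ee_rot: [2.808, 1.407, 0.001]
contact_force: [-0.1, 0.4, 0.9]
grip_width: 0.606
grasp_force: 0.0
```

Run:
```python
from go import *
from lid import *
rel((.431,.125,.16),53.4)
W=cam("wrist","w5");s=ctrl.get_state()
for q in((.4717,.1959,.06),(.4059,.1072,.06)): print(proj(W,q))
cs,m=blob(W["color"],(100,110,40),(125,255,255),(220,60,420,330)); 
k=max(cs,key=cv2.contourArea);print(cv2.boundingRect(k),quad(W,(220,60,420,330)).tolist())
```

```text
p [0.4317 0.124  0.1609] q [-0.68  0.72  0.5   2.2  -0.87  0.43 -0.12] d [ 0.0004 -0.0012  0.0009] r [ 0.001 -0.    -0.003]
[307.57726058 103.8278104 ]
[310.11370052 242.00984489]
(328, 132, 30, 94) [[346, 301], [266, 301], [306, 103], [364, 106]]
```

{"name": "drive_effector", "arguments": {
  "rows": [
    [[0,0,0.03],[0,0,0]],
    [[0,0,0.06],[0,0,0]],
    [[0,0,0.08],[0,0,0]],
    [[0,0,0.09],[0,0,0]],
    [[0,0,0.097],[0,0,0]],
    [[0,0,0.097],[0,0,0]],
    [[0,0,0.097],[0,0,0]]
  ]
}}

```text
time_s: 7.97
position: [0.4302, 0.1269, 0.0633]
ee_rot: [2.803, 1.419, -0.003]
contact_force: [0.2, -0.1, 0.4]
grip_width: 0.601
grasp_force: 0.0
```

{"name": "drive_effector", "arguments": {
  "rows": [
    [[0,0,0],[0,0,0]],
    [[0,0,0],[0,0,0]],
    [[0,0,-0.003],[0,0,0]],
    [[0,0,-0.006],[0,0,0]],
    [[0,0,-0.009],[0,0,0]],
    [[0,0,-0.012],[0,0,0]],
    [[0,0,-0.012],[0,0,0]],
    [[0,0,-0.012],[0,0,0]],
    [[0,0,-0.012],[0,0,0]]
  ],
  "aperture": 0.0
}}

```text
time_s: 8.72
position: [0.4314, 0.1256, 0.0751]
ee_rot: [2.804, 1.415, -0.001]
contact_force: [-0.0, 0.2, -0.0]
grip_width: 0.165
grasp_force: 30.0
```

```bash
python3 -c "
from go import *
rel((.431,.125,.16),53.4);D=cam('side','d6');S=cam('scene','s6');W=cam('wrist','w6')"
```

```text
p [0.4314 0.1256 0.0751] q [-0.47  0.85  0.14  2.23 -0.96  0.12 -0.06] d [-0.0008  0.0001 -0.0849] r [0.    0.001 0.003]
```

Gripped at 14.5 mm (plate plus seal) with 30 N. Next I'll lift, move along the corridor and tilt back.

{"name": "drive_effector", "arguments": {
  "rows": [
    [[0,0,-0.03],[0,0,0]],
    [[0,0,-0.06],[0,0,0]],
    [[0,0.02,-0.08],[0,0,0]],
    [[0,0.05,-0.08],[0.1,0,0]],
    [[0,0.08,-0.08],[0.2,0,0]],
    [[0,0.1,-0.08],[0.3,0,0]],
    [[0,0.11,-0.08],[0.4,0,0]],
    [[0,0.12,-0.08],[0.5,0,0]],
    [[0,0.12,-0.08],[0.6,0,0]],
    [[0,0.12,-0.08],[0.7,0,0]],
    [[0,0.12,-0.08],[0.75,0,0]],
    [[0,0.12,-0.08],[0.75,0,0]]
  ]
}}

```text
time_s: 9.87
position: [0.5281, 0.0525, 0.1526]
ee_rot: [-2.177, -1.093, 0.436]
contact_force: [-0.4, -0.2, -2.0]
grip_width: 0.164
grasp_force: 30.0
```

Run:
```python
from go import *
rel((.431,.125,.16),53.4)
D=cam('side','d7');S=cam('scene','s7');W=cam('wrist','w7')
for c in(D,S):
    cs,m=blob(c["color"],(100,110,40),(125,255,255),(250,100,420,270));print([(cv2.boundingRect(k)) for k in cs[:4] if cv2.contourArea(k)>10])
s=ctrl.get_state();M=R.from_rotvec(s["ee_rot"]).as_matrix();print(M.round(2).tolist(),s["grip_width"],s["grasp_force"])
```

```text
p [0.5281 0.0525 0.1526] q [-0.14  1.06  0.37  1.45 -0.63  1.47 -0.14] d [ 0.0003 -0.0935  0.0774] r [-0.752  0.003 -0.001]
[(287, 169, 24, 23), (285, 183, 18, 12), (265, 255, 7, 6)]
[(331, 172, 36, 23), (391, 204, 29, 28)]
[[0.59, 0.59, -0.55], [0.8, -0.44, 0.4], [-0.0, -0.68, -0.73]] 0.16216899762728454 29.985586255788803
```

{"name": "drive_effector", "arguments": {
  "rows": [
    [[0,0.014,0.015],[0,0,0]],
    [[0,0.027,0.029],[0,0,0]],
    [[0,0.041,0.044],[0,0,0]],
    [[0,0.048,0.051],[0,0,0]],
    [[0,0.048,0.051],[0,0,0]]
  ]
}}

```text
time_s: 10.43
position: [0.5271, 0.0552, 0.0841]
ee_rot: [-2.175, -1.098, 0.436]
contact_force: [0.1, 0.0, -0.9]
grip_width: 0.165
grasp_force: 30.0
```

{"name": "drive_effector", "arguments": {
  "rows": [
    [[0,0.003,0.003],[0,0,0]],
    [[0,0.005,0.006],[0,0,0]],
    [[0,0.005,0.006],[0,0,0]]
  ]
}}

```text
time_s: 10.68
position: [0.5285, 0.0545, 0.0802]
ee_rot: [-2.175, -1.099, 0.431]
contact_force: [0.6, -1.8, 8.6]
grip_width: 0.165
grasp_force: 30.0
```

{"name": "drive_effector", "arguments": {
  "rows": [
    [[0,0.003,0.003],[0,0,0]],
    [[0,0.005,0.006],[0,0,0]],
    [[0,0.005,0.006],[0,0,0]]
  ]
}}

```text
time_s: 10.93
position: [0.5276, 0.055, 0.0794]
ee_rot: [-2.167, -1.096, 0.432]
contact_force: [1.0, -5.9, 44.7]
grip_width: 0.16
grasp_force: 30.0
```

Contact came earlier than I expected. I'll back off 8 mm and look.

{"name": "drive_effector", "arguments": {
  "rows": [
    [[0,-0.005,-0.006],[0,0,0]],
    [[0,-0.009,-0.01],[0,0,0]],
    [[0,-0.009,-0.01],[0,0,0]]
  ]
}}

```text
time_s: 11.18
position: [0.5289, 0.0545, 0.0847]
ee_rot: [-2.178, -1.1, 0.429]
contact_force: [-0.5, -0.3, -1.1]
grip_width: 0.166
grasp_force: 30.0
```

Run:
```python
from go import *
rel((.431,.125,.16),53.4)
D=cam('side','d8');S=cam('scene','s8');W=cam('wrist','w8')
p=ctrl.get_state()["position"]
def cr(c,q,w,h,W_,H_):
    u,v=proj(c,q).astype(int);u0=max(0,min(640-w,u-w//2));v0=max(0,min(400-h,v-h//2));print(u0,v0);return cv2.resize(c["color"][v0:v0+h,u0:u0+w],(W_,H_),interpolation=cv2.INTER_CUBIC)
a=cr(D,p,100,75,400,300);b=cr(S,p,100,75,400,300);w=cv2.resize(W["color"],(480,300))
z=np.zeros((300,800,3),np.uint8);z[:,:480]=w
cv2.imwrite("pics/c8.png",np.vstack([np.hstack([a,b]),z]))
```

```text
p [0.5289 0.0545 0.0847] q [-0.13  1.15  0.35  1.45 -0.66  1.38 -0.1 ] d [-0.0014 -0.1397  0.0266] r [-0.746  0.     0.003]
232 154
304 144
```

View pics/c8.png

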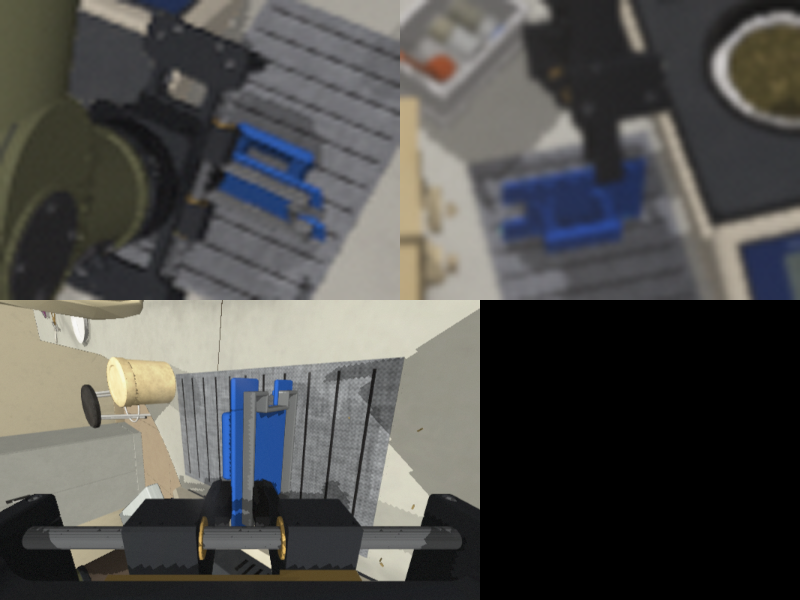

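The wrist view shows the plate still about 38° off the tool axis: ears at columns 230–258 and 274–293 of the small picture. So the plate now stands nearly vertical with the handle on the near side. It needs about 0.33 rad more tilt before letting go.

{"name": "drive_effector", "arguments": {
  "rows": [
    [[0,-0.01,-0.011],[0,0,0]],
    [[0,-0.01,-0.011],[0.11,0,0]],
    [[0,-0.01,-0.011],[0.22,0,0]],
    [[0,-0.01,-0.011],[0.33,0,0]],
    [[0,-0.01,-0.011],[0.33,0,0]],
    [[0,-0.01,-0.011],[0.33,0,0]]
  ]
}}

```text
time_s: 11.83
position: [0.5275, 0.0538, 0.0964]
ee_rot: [-1.888, -0.95, 0.572]
contact_force: [0.4, 0.2, -1.2]
grip_width: 0.164
grasp_force: 30.0
```

{"name": "drive_effector", "arguments": {
  "rows": [
    [[0,0.007,0.004],[0,0,0]],
    [[0,0.013,0.007],[0,0,0]],
    [[0,0.013,0.007],[0,0,0]]
  ]
}}

```text
time_s: 12.08
position: [0.5275, 0.0553, 0.0828]
ee_rot: [-1.887, -0.953, 0.572]
contact_force: [-0.6, -0.3, -0.7]
grip_width: 0.166
grasp_force: 30.0
```

```bash
python3 -c "
from go import *
rel((.431,.125,.16),53.4,1.08)"
```

```text
p [0.5275 0.0553 0.0828] q [-0.04  1.31  0.27  1.21 -0.66  1.73 -0.16] d [-0.0012 -0.1243  0.0685] r [0.001 0.004 0.001]
```

Lower in small steps to contact.

{"name": "drive_effector", "arguments": {
  "rows": [
    [[0,0.003,0.0015],[0,0,0]],
    [[0,0.0045,0.0025],[0,0,0]],
    [[0,0.0045,0.0025],[0,0,0]]
  ]
}}

```text
time_s: 12.33
position: [0.5277, 0.0548, 0.0779]
ee_rot: [-1.886, -0.952, 0.571]
contact_force: [-0.3, -0.5, -2.0]
grip_width: 0.161
grasp_force: 30.0
```

{"name": "drive_effector", "arguments": {
  "rows": [
    [[0,0.002,0.001],[0,0,0]],
    [[0,0.003,0.0015],[0,0,0]],
    [[0,0.003,0.0015],[0,0,0]]
  ]
}}

```text
time_s: 12.58
position: [0.5278, 0.0545, 0.0744]
ee_rot: [-1.886, -0.951, 0.571]
contact_force: [-0.6, -0.6, -1.4]
grip_width: 0.162
grasp_force: 30.0
```

{"name": "drive_effector", "arguments": {
  "rows": [
    [[0,0.002,0.001],[0,0,0]],
    [[0,0.0035,0.002],[0,0,0]],
    [[0,0.0035,0.002],[0,0,0]]
  ]
}}

```text
time_s: 12.83
position: [0.5278, 0.0544, 0.071]
ee_rot: [-1.885, -0.951, 0.572]
contact_force: [0.8, -1.3, 2.5]
grip_width: 0.159
grasp_force: 30.0
```

{"name": "drive_effector", "arguments": {
  "rows": [
    [[0,0,0],[0,0,0]],
    [[0,0,0],[0,0,0]],
    [[0,0,0],[0,0,0]],
    [[0,0,0],[0,0,0]],
    [[0,0,0],[0,0,0]]
  ],
  "aperture": 0.5
}}

```text
time_s: 13.25
position: [0.5278, 0.0547, 0.0704]
ee_rot: [-1.886, -0.952, 0.571]
contact_force: [1.0, 0.1, -0.7]
grip_width: 0.495
grasp_force: 0.1
```

Run:
```python
from lid import *
W=cam("wrist","w9")
for c,n in((W,"w"),(cam("side","d9"),"d"),(cam("scene","s9"),"s")):
    cs,m=blob(c["color"],(100,110,40),(125,255,255),(230,60,460,300) if n=="w" else (270,150,350,230) if n=="d" else (310,150,385,260))
    print(n,[(cv2.boundingRect(k),cv2.contourArea(k)) for k in cs[:5] if cv2.contourArea(k)>15])
```

```text
w [((299, 104, 65, 196), 6102.0), ((368, 151, 15, 91), 823.5), ((370, 105, 19, 18), 220.5)]
d [((288, 184, 29, 26), 330.5), ((270, 150, 13, 7), 46.0)]
s [((329, 183, 37, 28), 643.0)]
```

The underside has become narrower in the wrist mask, so the lid is falling the right way onto the lower finger. I'll open fully, then draw back along the fingers.

{"name": "drive_effector", "arguments": {
  "rows": [
    [[0,0,0],[0,0,0]],
    [[0,0,0],[0,0,0]],
    [[0,0,0],[0,0,0]],
    [[0,0,0],[0,0,0]],
    [[0,0,0],[0,0,0]],
    [[0,0,0],[0,0,0]]
  ],
  "aperture": 1.0
}}

```text
time_s: 13.9
position: [0.5278, 0.0546, 0.0705]
ee_rot: [-1.886, -0.952, 0.571]
contact_force: [0.5, -0.8, 0.3]
grip_width: 0.927
grasp_force: 0.1
```

{"name": "drive_effector", "arguments": {
  "rows": [
    [[0,0,-0.015],[0,0,0]],
    [[0,0,-0.03],[0,0,0]],
    [[0,0,-0.05],[0,0,0]],
    [[0,0,-0.08],[0,0,0]],
    [[0,-0.03,-0.11],[0,0,0]],
    [[0,-0.06,-0.13],[-0.1,0,0]],
    [[0,-0.09,-0.13],[-0.2,0,0]],
    [[0,-0.12,-0.13],[-0.3,0,0]],
    [[0,-0.12,-0.13],[-0.4,0,0]],
    [[0,-0.12,-0.13],[-0.4,0,0]]
  ]
}}

```text
time_s: 14.73
position: [0.5749, 0.0224, 0.243]
ee_rot: [-2.24, -1.137, 0.391]
contact_force: [0.9, 0.4, -0.6]
grip_width: 0.996
grasp_force: 0.0
```

Run:
```python
from go import *
from lid import *
rel((.47,.1,.3),53.4)
for n,r in(("wrist",(230,0,460,300)),("side",(270,150,350,230)),("scene",(310,150,385,260))):
    c=cam(n,n+"10");cs,m=blob(c["color"],(100,110,40),(125,255,255),r)
    print(n,[(cv2.boundingRect(k),cv2.contourArea(k)) for k in cs[:5] if cv2.contourArea(k)>15])
```

```text
p [0.5749 0.0224 0.243 ] q [-0.11  0.97  0.4   1.28 -0.57  1.62 -0.23] d [ 0.0008 -0.1376  0.0366] r [-0.672 -0.003  0.007]
wrist [((378, 110, 72, 102), 5643.5), ((288, 223, 24, 77), 386.0)]
side [((270, 193, 46, 36), 821.0)]
scene [((326, 181, 40, 27), 651.5)]
```

{"name": "drive_effector", "arguments": {
  "rows": [
    [[0,-0.03,0.01],[-0.12,0,0]],
    [[0,-0.06,0.02],[-0.24,0,0]],
    [[0,-0.09,0.025],[-0.36,0,0]],
    [[0,-0.12,0.03],[-0.48,0,0]],
    [[0,-0.138,0.037],[-0.6,0,0]],
    [[0,-0.138,0.037],[-0.672,-0.003,0.007]],
    [[0,-0.138,0.037],[-0.672,-0.003,0.007]],
    [[0,-0.138,0.037],[-0.672,-0.003,0.007]]
  ]
}}

```text
time_s: 15.55
position: [0.4696, 0.0983, 0.2944]
ee_rot: [-2.803, -1.407, 0.02]
contact_force: [0.6, 0.0, 0.1]
grip_width: 1.001
grasp_force: 0.0
```

Run:
```python
from go import *
from lid import *
rel((.49,.03,.3),53.4)
C={}
for n,r in(("wrist",(200,0,480,300)),("side",(270,150,350,230)),("scene",(310,150,385,260))):
    c=C[n]=cam(n,n+"11");cs,m=blob(c["color"],(100,110,40),(125,255,255),r)
    print(n,[(cv2.boundingRect(k),cv2.contourArea(k)) for k in cs[:5] if cv2.contourArea(k)>15])
    k=max(cs,key=cv2.contourArea);h=cv2.convexHull(k);q=cv2.approxPolyN(h,4,ensure_convex=True).reshape(-1,2);print(q.tolist())
    print([plane(c,u,.011)[:2].round(3).tolist() for u in q])
```

```text
p [0.4696 0.0983 0.2944] q [-0.7   0.53  0.64  1.96 -0.43  0.8  -0.46] d [-0.0426  0.0571 -0.0058] r [-0.01   0.009 -0.001]
wrist [((351, 105, 60, 84), 4147.0), ((274, 235, 36, 65), 782.5), ((257, 254, 13, 46), 267.0)]
[[404, 187], [351, 188], [353, 106], [411, 105]]
[[0.542, 0.005], [0.48, 0.049], [0.547, 0.14], [0.609, 0.095]]
side [((270, 193, 46, 36), 821.0), ((270, 150, 13, 7), 46.0)]
[[316, 207], [303, 229], [268, 213], [282, 192]]
[[0.548, 0.142], [0.611, 0.096], [0.545, 0.006], [0.482, 0.053]]
scene [((326, 182, 40, 26), 652.5)]
[[365, 201], [330, 208], [325, 187], [360, 181]]
[[0.483, 0.049], [0.548, 0.14], [0.61, 0.093], [0.542, 0.002]]
```

All three views agree that the lid lies flat at plate height with centre about (0.5455,0.0723) and long axis 53.5°. I'll move above the handle and check closely.

```bash
python3 -c "
from go import *
rel((.5455,.0723,.2),53.5)"
```

```text
p [0.471  0.0962 0.2947] q [-0.7   0.53  0.64  1.96 -0.43  0.8  -0.46] d [0.0264 0.0746 0.0939] r [-0.008  0.008 -0.008]
```

{"name": "drive_effector", "arguments": {
  "rows": [
    [[0.009,0.025,0.02],[0,0,0]],
    [[0.018,0.05,0.05],[0,0,0]],
    [[0.026,0.075,0.08],[-0.008,0.008,-0.008]],
    [[0.026,0.075,0.094],[-0.008,0.008,-0.008]],
    [[0.026,0.075,0.094],[-0.008,0.008,-0.008]],
    [[0.026,0.075,0.094],[-0.008,0.008,-0.008]]
  ]
}}

```text
time_s: 16.2
position: [0.5443, 0.0719, 0.1997]
ee_rot: [-2.804, -1.414, 0.002]
contact_force: [0.3, -0.0, 0.9]
grip_width: 1.003
grasp_force: 0.0
```

Run:
```python
from go import *
from lid import *
rel((.5455,.0723,.0485),53.5)
W=cam("wrist","w12");im=W["color"];hsv=cv2.cvtColor(im,cv2.COLOR_BGR2HSV)
cs,m=blob(im,(100,110,40),(125,255,255),(200,50,450,300));k=cs[0];print(cv2.boundingRect(k))
h=cv2.convexHull(k);q=cv2.approxPolyN(h,4,ensure_convex=True).reshape(-1,2)
P=np.array([plane(W,u,.014) for u in q]);print(q.tolist(),P.round(4).tolist(),P.mean(0))
# bar: brightness map within lid
x,y,w,hh=cv2.boundingRect(k)
v=hsv[:,:,2]
for r in range(y,y+hh,max(1,hh//16)): print(r,v[r,x:x+w:4].tolist())
```

```text
p [0.5443 0.0719 0.1997] q [-0.51  0.73  0.5   1.88 -0.55  0.67 -0.31] d [0.0011 0.001  0.1512] r [-0.002  0.     0.   ]
(286, 131, 73, 100)
[[358, 131], [356, 230], [290, 230], [285, 131]] [[0.6067, 0.0957, 0.014], [0.5424, 0.0059, 0.014], [0.4817, 0.0508, 0.014], [0.5462, 0.1405, 0.014]] [0.5442569  0.07324094 0.014     ]
131 [128, 150, 152, 149, 153, 143, 153, 139, 53, 136, 141, 131, 124, 144, 132, 104, 120, 107, 91]
137 [117, 177, 179, 177, 180, 179, 157, 109, 39, 136, 96, 92, 117, 177, 176, 178, 180, 176, 163]
143 [102, 173, 161, 157, 157, 151, 168, 114, 39, 86, 92, 90, 115, 153, 153, 153, 146, 173, 147]
149 [105, 157, 176, 159, 154, 154, 153, 120, 123, 126, 124, 122, 128, 158, 158, 153, 134, 133, 127]
155 [95, 170, 178, 176, 175, 176, 172, 174, 173, 175, 176, 175, 169, 179, 177, 177, 138, 176, 132]
161 [92, 173, 175, 175, 174, 175, 126, 95, 115, 113, 117, 124, 147, 156, 167, 177, 157, 167, 115]
167 [96, 175, 177, 150, 125, 127, 124, 
[... 342 characters left out ...]
159, 156, 95]
191 [90, 124, 125, 126, 133, 176, 177, 148, 173, 176, 177, 175, 174, 156, 156, 152, 162, 156, 100]
197 [95, 127, 126, 124, 125, 176, 177, 144, 177, 175, 179, 174, 176, 155, 155, 158, 154, 156, 86]
203 [94, 122, 126, 125, 126, 152, 149, 142, 174, 176, 177, 174, 156, 157, 157, 157, 158, 158, 84]
209 [95, 125, 126, 124, 124, 125, 125, 137, 174, 176, 179, 176, 157, 156, 158, 157, 155, 157, 64]
215 [88, 124, 126, 125, 126, 125, 124, 134, 175, 175, 177, 175, 177, 155, 155, 158, 155, 168, 71]
221 [91, 127, 138, 120, 119, 173, 167, 167, 167, 169, 171, 171, 171, 170, 170, 174, 177, 176, 48]
227 [89, 129, 175, 176, 177, 176, 177, 176, 177, 177, 175, 177, 177, 177, 176, 177, 177, 174, 46]
```

The cut-out is at the top (rows 131–149, the microwave side) and the bar is a bright band in the middle, so the handle is up. I'll grasp it.

```bash
python3 -c "
from h import *
W=cam('wrist')
print(plane(W,(325.5,191.5),.05),plane(W,(325.5,191.5),.045))"
```

```text
[0.54760386 0.07212725 0.05      ] [0.54682471 0.07098368 0.045     ]
```

{"name": "drive_effector", "arguments": {
  "rows": [
    [[0.001,0,0.04],[0,0,0]],
    [[0.001,0,0.08],[0,0,0]],
    [[0.001,0,0.11],[0,0,0]],
    [[0.001,0,0.13],[0,0,0]],
    [[0.001,0,0.145],[0,0,0]],
    [[0.001,0,0.151],[0,0,0]],
    [[0.001,0,0.151],[0,0,0]]
  ],
  "aperture": 0.7
}}

```text
time_s: 16.88
position: [0.5451, 0.075, 0.0499]
ee_rot: [-2.802, -1.419, -0.003]
contact_force: [0.6, -0.5, -0.4]
grip_width: 0.699
grasp_force: 0.0
```

{"name": "drive_effector", "arguments": {
  "rows": [
    [[0,0,0],[0,0,0]],
    [[0,0,0],[0,0,0]],
    [[0,0,0],[0,0,0]],
    [[0,0,0],[0,0,0]],
    [[0,0,0],[0,0,0]],
    [[0,0,0],[0,0,0]],
    [[0,0,0],[0,0,0]],
    [[0,0,0],[0,0,0]]
  ],
  "aperture": 0.0
}}

```text
time_s: 17.55
position: [0.5453, 0.0749, 0.0502]
ee_rot: [-2.802, -1.419, -0.004]
contact_force: [0.2, -0.8, 2.7]
grip_width: 0.224
grasp_force: 30.0
```

```bash
python3 -c "
from go import *
rel((.5443,.073,.20),53.5)"
```

```text
p [0.5453 0.0749 0.0502] q [-0.38  0.95  0.27  1.94 -0.71  0.34 -0.17] d [-0.0017  0.0004 -0.1498] r [ 0.001 -0.002  0.004]
```

Bar gripped at 20 mm. I'll lift and remeasure the box rim.

{"name": "drive_effector", "arguments": {
  "rows": [
    [[0,0,-0.02],[0,0,0]],
    [[0,0,-0.05],[0,0,0]],
    [[0,0,-0.09],[0,0,0]],
    [[0,0,-0.13],[0,0,0]],
    [[0,0,-0.16],[0,0,0]],
    [[0,0,-0.18],[0,0,0]],
    [[0,0,-0.18],[0,0,0]],
    [[0,0,-0.18],[0,0,0]]
  ]
}}

```text
time_s: 18.22
position: [0.545, 0.0748, 0.2304]
ee_rot: [-2.802, -1.419, -0.005]
contact_force: [-0.6, 0.6, -1.6]
grip_width: 0.219
grasp_force: 30.0
```

Run:
```python
from go import *
from lid import *
rel((.5453,.0749,.2302),53.5)
b0=np.array([.7025,.031])
c,s_=np.cos(np.radians(93.4)),np.sin(np.radians(93.4))
ex=-np.array([c,s_]);ey=np.array([-ex[1],ex[0]])   # box +x = away from spoon
for n in("wrist","scene","side"):
    C=cam(n,n+"13");hsv=cv2.cvtColor(C["color"],cv2.COLOR_BGR2HSV)
    pr=[proj(C,[*(b0+sx*54*ex/1e3+sy*36*ey/1e3),.055]).round(1) for sx,sy in((-1,-1),(-1,1),(1,1),(1,-1))];print(n,[p.tolist() for p in pr])
    pr=np.array(pr);x0,y0=(pr.min(0)-12).astype(int).clip(0);x1,y1=(pr.max(0)+12).astype(int)
    m=cv2.inRange(hsv,(0,0,232),(180,25,255));k=np.zeros_like(m);k[y0:y1,x0:x1]=m[y0:y1,x0:x1]
    pts=cv2.findNonZero(k)
    if pts is None: print("none");continue
    cs=sorted(cv2.findContours(k,cv2.RETR_EXTERNAL,cv2.CHAIN_APPROX_NONE)[0],key=cv2.contourArea,reverse=True)
    print(len(pts),[(cv2.boundingRect(q),cv2.contourArea(q)) for q in cs[:4]])
    h=cv2.convexHull(pts);q=cv2.approxPolyN(h,4,ensure_convex=True).reshape(-1,2)
    P=np.array([plane(C,u,.055) for u in q]);print(q.tolist(),P[:,:2].round(4).tolist(),P.mean(0).round(4))
```

```text
p [0.545  0.0748 0.2304] q [-0.54  0.69  0.55  1.85 -0.52  0.74 -0.33] d [0.0003 0.0002 0.0002] r [ 0.001 -0.003  0.004]
wrist [[415.3, 111.2], [479.3, 59.6], [534.1, 149.4], [472.7, 193.0]]
304 [((460, 65, 84, 83), 48.5), ((434, 133, 59, 57), 20.0), ((522, 148, 13, 13), 0.5), ((495, 174, 12, 12), 0.0)]
[[490, 189], [427, 126], [476, 61], [546, 138]] [[0.6865, -0.0319], [0.6655, 0.0638], [0.7322, 0.0878], [0.7561, -0.0172]] [0.7101 0.0256 0.055 ]
scene [[314.6, 167.8], [296.9, 156.0], [318.1, 134.8], [335.6, 145.9]]
none
side [[300.3, 239.6], [305.9, 264.9], [263.1, 273.9], [258.8, 248.0]]
none
```

Create prof.py:
```python
from lid import *
from scipy.ndimage import map_coordinates
b0=np.array([.7025,.031]);a=np.radians(93.4)
ex=-np.array([np.cos(a),np.sin(a)]);ey=np.array([-ex[1],ex[0]])
for n in("wrist","side","scene"):
    C=cam(n);g=C["color"].astype(float).mean(2)
    print(n)
    for nm,o,t,L in(("+x",ex*.054,ey,.03),("-x",-ex*.054,ey,.03),("+y",ey*.036,ex,.04),("-y",-ey*.036,ex,.04)):
        nrm=o/np.linalg.norm(o);row=[]
        for off in range(-14,15,1 if n=="wrist" else 2):
            pts=np.array([proj(C,[*(b0+o+t*s+nrm*off/1e3),.055]) for s in np.linspace(-L,L,15)])
            row.append(int(np.median(map_coordinates(g,[pts[:,1],pts[:,0]],order=1))))
        print(nm,row)
```

```bash
python3 prof.py
```

```text
wrist
+x [106, 106, 106, 106, 106, 106, 106, 106, 106, 106, 106, 106, 106, 107, 123, 174, 192, 194, 195, 198, 197, 193, 185, 188, 187, 194, 197, 199, 201]
-x [126, 116, 108, 104, 99, 105, 113, 118, 127, 121, 114, 115, 111, 111, 127, 133, 125, 127, 139, 143, 144, 144, 144, 144, 150, 162, 182, 190, 192]
+y [105, 96, 96, 95, 94, 95, 94, 95, 94, 94, 95, 95, 95, 95, 98, 101, 150, 193, 191, 194, 195, 197, 198, 198, 198, 198, 198, 199, 198]
-y [138, 142, 143, 143, 143, 143, 146, 151, 152, 146, 150, 153, 150, 146, 131, 132, 133, 134, 136, 139, 140, 141, 140, 141, 140, 141, 140, 141, 140]
side
+x [137, 140, 139, 129, 108, 108, 122, 145, 150, 167, 165, 151, 150, 149, 150]
-x [118, 110, 104, 116, 126, 123, 120, 120, 121, 121, 137, 156, 164, 165, 168]
+y [119, 120, 120, 120, 120, 120, 120, 121, 136, 138, 168, 166, 164, 165, 158]
-y [160, 157, 159, 158, 141, 122, 120, 120, 119, 119, 119, 119, 120, 120, 120]
scene
+x [108, 108, 108, 108, 109, 112, 118, 132, 148, 157, 165, 171, 174, 175, 174]
-x [114, 122, 135, 145, 147, 139, 128, 117, 112, 111, 111, 114, 117, 121, 125]
+y [108, 108, 108, 107, 105, 106, 105, 113, 129, 150, 168, 178, 179, 180, 180]
-y [123, 140, 145, 147, 146, 138, 122, 115, 111, 106, 106, 107, 110, 112, 116]
```

Scene, side and wrist all suggest the box is a few millimetres from my first estimate. I'll refine with sub-millimetre edge profiles on each half of each edge.

Create prof2.py:
```python
from lid import *
from scipy.ndimage import map_coordinates,gaussian_filter1d
b0=np.array([.708,.0273]);a=np.radians(93.4)
ex=-np.array([np.cos(a),np.sin(a)]);ey=np.array([-ex[1],ex[0]])
offs=np.arange(-12,8.1,.5)
for n in("wrist","scene","side"):
    C=cam(n);g=C["color"].astype(float).mean(2)
    for nm,o,t,ss in(("+x",ex*.054,ey,(-.022,.022)),("-x",-ex*.054,ey,(-.024,.024)),("+y",ey*.036,ex,(-.036,.0,.036)),("-y",-ey*.036,ex,(-.036,.0,.036))):
        nrm=o/np.linalg.norm(o)
        for s0 in ss:
            prof=np.zeros(len(offs))
            for s in np.linspace(s0-.008,s0+.008,9):
                pts=np.array([proj(C,[*(b0+o+t*s+nrm*f/1e3),.055]) for f in offs]);prof+=map_coordinates(g,[pts[:,1],pts[:,0]],order=1)/9
            d=np.gradient(gaussian_filter1d(prof,1))/.5
            pk=[(float(offs[i]),int(d[i])) for i in range(1,len(d)-1) if abs(d[i])>6 and abs(d[i])>=max(abs(d[i-1]),abs(d[i+1]))]
            print(n,nm,s0*1000,pk)
```

```bash
python3 prof2.py
```

```text
wrist +x -22.0 [(1.0, 25), (5.5, -9)]
wrist +x 22.0 [(-5.5, 36), (-1.5, -14)]
wrist -x -24.0 [(-8.0, 19), (-1.5, -18), (4.5, 13)]
wrist -x 24.0 [(-0.5, 33), (2.0, -11), (5.0, -22), (7.0, 14)]
wrist +y -36.0 [(-8.0, 41), (-4.5, -10)]
wrist +y 0.0 [(-2.5, 41), (1.5, -9)]
wrist +y 36.0 [(3.5, 41), (7.5, -6)]
wrist -y -36.0 [(-10.0, 8), (2.0, 25), (5.0, -12), (7.0, -17)]
wrist -y 0.0 [(-11.0, -13), (-3.5, 60), (-0.5, -12), (2.5, -29), (6.0, 14)]
wrist -y 36.0 [(-9.5, 48), (-4.0, -24), (1.0, 12)]
scene +x -22.0 []
scene +x 22.0 [(-4.5, 8)]
scene -x -24.0 [(-10.5, 7)]
scene -x 24.0 []
scene +y -36.0 [(-7.5, 10)]
scene +y 0.0 [(-1.5, 10)]
scene +y 36.0 [(4.0, 10)]
scene -y -36.0 [(-3.5, 7), (6.5, -9)]
scene -y 0.0 [(-5.5, 8), (2.0, -7)]
scene -y 36.0 [(-11.0, 6), (-4.5, -8)]
side +x -22.0 [(0.0, 6)]
side +x 22.0 [(-5.5, 13), (0.0, -8)]
side -x -24.0 [(-7.5, 14), (-2.5, -15)]
side -x 24.0 [(-1.0, 16), (4.5, -8)]
side +y -36.0 [(-4.5, 15), (2.0, -7)]
side +y 0.0 [(1.0, 15), (7.0, -7)]
side +y 36.0 [(-10.0, -7), (6.5, 17)]
side -y -36.0 [(-2.0, 8), (3.0, -14)]
side -y 0.0 [(-8.0, 8), (-2.5, -13)]
side -y 36.0 [(-8.5, -17)]
```

The box has turned about 9° and shifted about 7 mm. The gripper body must have brushed it during the tilt, but that is within limits. I'll iterate with the corrected yaw.

```bash
sed -i 's/93.4/102.5/' prof2.py; python3 prof2.py | grep -v "scene.*\[\]"
```

```text
wrist +x -22.0 [(-2.5, 48), (1.5, -19)]
wrist +x 22.0 [(-2.5, 48), (1.5, -19)]
wrist -x -24.0 [(-4.5, 38), (-2.0, -23), (-0.5, 6), (1.5, -41), (7.5, 15)]
wrist -x 24.0 [(-4.5, 69), (-2.0, -25), (1.0, -34), (3.5, 7), (7.0, 14)]
wrist +y -36.0 [(-3.0, 56), (1.5, -18)]
wrist +y 0.0 [(-3.0, 57), (1.5, -15)]
wrist +y 36.0 [(-3.0, 55), (1.5, -13)]
wrist -y -36.0 [(-4.0, 40), (-1.5, -24), (0.0, 9), (1.5, -48), (5.5, 26), (7.5, -9)]
wrist -y 0.0 [(-11.5, -16), (-4.0, 88), (-1.5, -32), (0.0, 11), (2.0, -48), (6.0, 26)]
wrist -y 36.0 [(-4.0, 78), (-1.5, -31), (2.0, -39), (5.0, 16)]
scene +x -22.0 [(-2.0, 7)]
scene +x 22.0 [(-1.5, 8)]
scene -x -24.0 [(-8.0, 7), (1.5, -7)]
scene -x 24.0 [(-8.0, 7), (1.0, -6)]
scene +y -36.0 [(-2.0, 11)]
scene +y 0.0 [(-2.0, 11)]
scene +y 36.0 [(-2.0, 11)]
scene -y -36.0 [(-9.5, 8), (0.5, -10)]
scene -y 0.0 [(-6.0, 9), (2.0, -7)]
scene -y 36.0 [(-7.0, 8), (0.5, -7)]
side +x -22.0 [(-3.5, 18), (1.5, -9)]
side +x 22.0 [(-3.5, 17), (1.5, -8)]
side -x -24.0 [(-4.5, 7), (1.0, -13)]
side -x 24.0 [(-10.0, -6), (-5.0, 22), (0.5, -13), (5.5, 7)]
side +y -36.0 [(1.0, 16), (7.0, -9)]
side +y 0.0 [(0.5, 17), (7.0, -9)]
side +y 36.0 [(0.5, 19), (7.0, -9)]
side -y -36.0 [(-8.0, 11), (-3.0, -15)]
side -y 0.0 [(-8.0, 9), (-3.0, -15)]
side -y 36.0 [(-8.0, 10), (-3.0, -18)]
```

Box yaw 102.5°, centre (0.7090, 0.0265). Now measure the lid in the hand.

Run:
```python
from go import *
from lid import *
W=cam("wrist","w14");s=ctrl.get_state();M=R.from_rotvec(s["ee_rot"]);p=s["position"];zt=p[2]-.0502+.014
print(p,zt)
g=W["color"]
from scipy.ndimage import map_coordinates,gaussian_filter1d
b=cv2.cvtColor(g,cv2.COLOR_BGR2HSV);sat=((b[:,:,0]>98)&(b[:,:,0]<126)&(b[:,:,1]>100)).astype(float)
offs=np.arange(-10,10.1,.5)
def edge(P0,n,t,ss):   # tool-frame plane z=plate top
    for s0 in ss:
        pr=0
        for q in np.linspace(s0-3,s0+3,7):
            pts=np.array([proj(W,p+M.apply([*(np.array(P0)+np.array(t)*q+np.array(n)*f)/1e3,p[2]-zt])) for f in offs]);pr=pr+map_coordinates(sat,[pts[:,1],pts[:,0]],order=1)/7
        d=np.gradient(gaussian_filter1d(pr,1));i=np.argmin(d);print(P0,s0,"off",offs[i],round(d[i],2))
edge((56,0),(1,0),(0,1),(-30,-22,22,30))
edge((0,38),(0,1),(1,0),(0,20,40,50));edge((0,-38),(0,-1),(1,0),(0,20,40,50))
edge((56,12),(0,-1),(1,0),(-12,-6));edge((56,-12),(0,1),(1,0),(-12,-6));edge((36,0),(1,0),(0,1),(-6,0,6))
edge((-56,0),(-1,0),(0,1),(-28,28))
```

```text
[0.54483244 0.07451428 0.22981778] 0.19361778281602374
(56, 0) -30 off -2.5 -0.3
(56, 0) -22 off -2.5 -0.3
(56, 0) 22 off -2.0 -0.32
(56, 0) 30 off -2.5 -0.32
(0, 38) 0 off -1.0 -0.32
(0, 38) 20 off -1.0 -0.31
(0, 38) 40 off -1.0 -0.31
(0, 38) 50 off -1.0 -0.3
(0, -38) 0 off -0.5 -0.29
(0, -38) 20 off 0.0 -0.31
(0, -38) 40 off 0.0 -0.32
(0, -38) 50 off -0.5 -0.3
(56, 12) -12 off 0.5 -0.32
(56, 12) -6 off 0.5 -0.31
(56, -12) -12 off 0.0 -0.3
(56, -12) -6 off -0.5 -0.32
(36, 0) -6 off -0.5 -0.32
(36, 0) 0 off -0.5 -0.32
(36, 0) 6 off -0.5 -0.32
(-56, 0) -28 off -10.0 0.0
(-56, 0) 28 off 9.5 -0.01
```

```bash
python3 -c "
from go import *
rel((.709,.0286,.22),102.5)"
```

```text
p [0.5448 0.0745 0.2298] q [-0.54  0.7   0.55  1.85 -0.52  0.74 -0.33] d [0.0601 0.1595 0.01  ] r [ 0.001 -0.002 -0.852]
```

{"name": "drive_effector", "arguments": {
  "rows": [
    [[0.008,0.02,0],[0,0,-0.1]],
    [[0.016,0.04,0],[0,0,-0.2]],
    [[0.024,0.06,0],[0,0,-0.3]],
    [[0.032,0.08,0],[0,0,-0.4]],
    [[0.04,0.1,0.01],[0,0,-0.5]],
    [[0.048,0.12,0.01],[0,0,-0.6]],
    [[0.054,0.14,0.01],[0,0,-0.7]],
    [[0.06,0.1595,0.01],[0,0,-0.8]],
    [[0.06,0.1595,0.01],[0.001,-0.002,-0.852]],
    [[0.06,0.1595,0.01],[0.001,-0.002,-0.852]],
    [[0.06,0.1595,0.01],[0.001,-0.002,-0.852]],
    [[0.06,0.1595,0.01],[0.001,-0.002,-0.852]]
  ]
}}

```text
time_s: 19.87
position: [0.7082, 0.029, 0.2199]
ee_rot: [-1.967, -2.449, 0.001]
contact_force: [0.1, -0.4, -1.7]
grip_width: 0.219
grasp_force: 30.0
```

```bash
python3 -c "
from go import *
rel((.709,.0286,.15),102.5)"
```

```text
p [0.7082 0.029  0.2199] q [-0.25  0.87  0.3   1.33 -0.28  0.98  0.33] d [-0.0006  0.0007  0.0699] r [-0.001 -0.    -0.001]
```

{"name": "drive_effector", "arguments": {
  "rows": [
    [[0,0,0.02],[0,0,0]],
    [[0,0.001,0.04],[0,0,0]],
    [[0,0.001,0.055],[0,0,0]],
    [[0,0.001,0.062],[0,0,0]],
    [[0,0.001,0.062],[0,0,0]],
    [[0,0.001,0.062],[0,0,0]]
  ]
}}

```text
time_s: 20.37
position: [0.7099, 0.029, 0.1585]
ee_rot: [1.966, 2.45, -0.0]
contact_force: [-0.1, 1.1, -1.0]
grip_width: 0.217
grasp_force: 30.0
```

Run:
```python
from go import *
from lid import *
rel((.709,.0286,.0952),102.5)
b=np.array([.709,.0265]);ax=np.array([-.2164,.9763]);ay=np.array([.9763,.2164])
for n in("wrist","side","scene"):
    C=cam(n,n+"15")
    cs,m=blob(C["color"],(3,150,100),(15,255,255));
    pt=proj(C,[*(b+.071*ax),.093])
    u0,v0=(pt-35).astype(int).clip(0);k=np.zeros_like(m);k[v0:v0+70,u0:u0+70]=m[v0:v0+70,u0:u0+70]
    P=cv2.findNonZero(k)
    print(n,"pred tip",pt.round(1), None if P is None else (len(P),cv2.minAreaRect(P)))
    if P is not None:
        # handle points: centre per height plane of tip end
        q=P.reshape(-1,2);tip=q[np.argsort(np.linalg.norm(q-pt,axis=1))[:12]].mean(0);w=plane(C,tip,.09)[:2]-b;print("near-tip box x,y",w@ax,w@ay)
```

```text
p [0.7099 0.029  0.1585] q [-0.24  0.94  0.28  1.37 -0.3   0.87  0.35] d [-0.0002 -0.001   0.0633] r [0. 0. 0.]
wrist pred tip [320.5 124.6] (514, ((320.0, 142.5), (18.0, 31.0), 0.0))
near-tip box x,y 0.06909649655993931 -0.00031661437917177536
side pred tip [306.6 242.9] (9, ((304.8000183105469, 245.9000244140625), (2.236067771911621, 3.5777084827423096), 26.56505012512207))
near-tip box x,y 0.06505908168379057 0.0044288859269483
scene pred tip [304.3 158. ] (12, ((314.0, 159.0), (4.0, 2.0), 0.0))
near-tip box x,y 0.05786972849986019 -0.026055257073455813
```

The wrist view shows the spoon centred on the cut-out within 1 mm. Descend.

{"name": "drive_effector", "arguments": {
  "rows": [
    [[0,-0.001,0.01],[0,0,0]],
    [[0,-0.001,0.02],[0,0,0]],
    [[0,-0.001,0.03],[0,0,0]],
    [[0,-0.001,0.038],[0,0,0]],
    [[0,-0.001,0.045],[0,0,0]],
    [[0,-0.001,0.05],[0,0,0]],
    [[0,-0.001,0.05],[0,0,0]]
  ]
}}

```text
time_s: 21.1
position: [0.708, 0.0285, 0.1063]
ee_rot: [-1.965, -2.449, 0.003]
contact_force: [0.2, 0.2, -1.5]
grip_width: 0.226
grasp_force: 30.0
```

{"name": "drive_effector", "arguments": {
  "rows": [
    [[0,0,0.003],[0,0,0]],
    [[0,0,0.006],[0,0,0]],
    [[0,0,0.006],[0,0,0]]
  ]
}}

```text
time_s: 21.35
position: [0.7088, 0.0285, 0.1018]
ee_rot: [1.966, 2.451, -0.0]
contact_force: [-0.5, 1.1, -2.1]
grip_width: 0.217
grasp_force: 30.0
```

```bash
python3 -c "
from go import *
rel((.709,.0286,.0952),102.5)"
```

```text
p [0.7088 0.0285 0.1018] q [-0.23  1.01  0.26  1.4  -0.32  0.77  0.36] d [0.0001 0.0002 0.0066] r [-0.  0.  0.]
```

{"name": "drive_effector", "arguments": {
  "rows": [
    [[0,0,0.002],[0,0,0]],
    [[0,0,0.004],[0,0,0]],
    [[0,0,0.004],[0,0,0]]
  ]
}}

```text
time_s: 21.6
position: [0.7088, 0.0286, 0.0978]
ee_rot: [-1.966, -2.45, 0.0]
contact_force: [0.6, -0.0, -1.3]
grip_width: 0.22
grasp_force: 30.0
```

{"name": "drive_effector", "arguments": {
  "rows": [
    [[0,0,0.0015],[0,0,0]],
    [[0,0,0.0025],[0,0,0]],
    [[0,0,0.0025],[0,0,0]]
  ]
}}

```text
time_s: 21.85
position: [0.7088, 0.0285, 0.0954]
ee_rot: [1.966, 2.45, -0.0]
contact_force: [-0.8, -0.6, -1.6]
grip_width: 0.218
grasp_force: 30.0
```

Release here (about 0–1 mm above the rim), then rise straight.

{"name": "drive_effector", "arguments": {
  "rows": [
    [[0,0,0.001],[0,0,0]],
    [[0,0,0.001],[0,0,0]]
  ]
}}

```text
time_s: 22.02
position: [0.709, 0.0285, 0.0953]
ee_rot: [1.966, 2.45, 0.0]
contact_force: [-2.2, 0.7, 3.4]
grip_width: 0.222
grasp_force: 30.0
```

{"name": "drive_effector", "arguments": {
  "rows": [
    [[0,0,0],[0,0,0]],
    [[0,0,0],[0,0,0]],
    [[0,0,0],[0,0,0]],
    [[0,0,0],[0,0,0]],
    [[0,0,0],[0,0,0]]
  ],
  "aperture": 0.6
}}

```text
time_s: 22.43
position: [0.709, 0.0285, 0.0945]
ee_rot: [1.966, 2.45, -0.0]
contact_force: [-1.9, 0.1, 0.6]
grip_width: 0.577
grasp_force: 0.0
```

{"name": "drive_effector", "arguments": {
  "rows": [
    [[0,0,-0.02],[0,0,0]],
    [[0,0,-0.05],[0,0,0]],
    [[0,0,-0.09],[0,0,0]],
    [[0,0,-0.13],[0,0,0]],
    [[0,0,-0.17],[0,0,0]],
    [[0,0,-0.18],[0,0,0]],
    [[0,0,-0.18],[0,0,0]]
  ]
}}

```text
time_s: 23.02
position: [0.7112, 0.0281, 0.2792]
ee_rot: [1.962, 2.445, 0.008]
contact_force: [-0.4, -0.4, -0.9]
grip_width: 0.602
grasp_force: 0.0
```

Run:
```python
from go import *
from lid import *
rel((.709,.0286,.0952),102.5)
b=np.array([.709,.0265]);ax=np.array([-.2164,.9763]);ay=np.array([.9763,.2164])
C={}
for n in("wrist","side","scene"):
    C[n]=c=cam(n,n+"16");cs,m=blob(c["color"],(100,110,40),(125,255,255),{"wrist":(220,40,430,240),"side":(245,225,325,285),"scene":(285,120,350,180)}[n])
    pts=np.vstack([k for k in cs if cv2.contourArea(k)>5]);q=cv2.approxPolyN(cv2.convexHull(pts),4,ensure_convex=True).reshape(-1,2)
    P=np.array([plane(c,u,.059)[:2]-b for u in q]);print(n,q.tolist(),[(round(x@ax,4),round(x@ay,4)) for x in P],"mean",(P.mean(0)@ax).round(4),(P.mean(0)@ay).round(4))
    C[n]["q"]=q
for u in C["wrist"]["q"]:
    print(min((tuple(np.round(tri(C["wrist"],u,C["side"],v)[0],4).tolist())+(round(tri(C["wrist"],u,C["side"],v)[1],4),) for v in C["side"]["q"]),key=lambda r:r[3]))
```

```text
p [0.7112 0.0281 0.2792] q [-0.25  0.82  0.32  1.27 -0.26  1.09  0.31] d [ 0.0013 -0.0036  0.184 ] r [0.009 0.002 0.   ]
wrist [[351, 131], [349, 220], [289, 220], [286, 131]] [(np.float64(0.0549), np.float64(0.0371)), (np.float64(-0.0544), np.float64(0.0378)), (np.float64(-0.0542), np.float64(-0.0377)), (np.float64(0.0549), np.float64(-0.0374))] mean 0.0003 -0.0001
side [[307, 265], [265, 280], [256, 254], [297, 240]] [(np.float64(0.0554), np.float64(0.0416)), (np.float64(-0.0537), np.float64(0.04)), (np.float64(-0.0535), np.float64(-0.0342)), (np.float64(0.0561), np.float64(-0.0325))] mean 0.0011 0.0037
scene [[334, 141], [317, 165], [297, 155], [314, 132]] [(np.float64(-0.054), np.float64(-0.0369)), (np.float64(0.0544), np.float64(-0.0351)), (np.float64(0.0522), np.float64(0.0388)), (np.float64(-0.0541), np.float64(0.0374))] mean -0.0004 0.001
(0.7344, 0.0888, 0.0516, np.float64(0.0021))
(0.7584, -0.0183, 0.057, np.float64(0.0019))
(0.6846, -0.0346, 0.0556, np.float64(0.0029))
(0.6602, 0.0728, 0.05, np.float64(0.0033))
```

The lid is centred within about 1 mm in the wrist view. As a level check, I'll touch the bar top lightly with closed fingers towards its far (+x) end. A flush lid should give contact at TCP z ≈ 0.117.

{"name": "drive_effector", "arguments": {
  "rows": [
    [[-0.01,-0.003,0.03],[0,0,0]],
    [[-0.02,-0.003,0.06],[0,0,0]],
    [[-0.02,-0.003,0.09],[0,0,0]],
    [[-0.02,-0.003,0.12],[0,0,0]],
    [[-0.02,-0.003,0.14],[0,0,0]],
    [[-0.02,-0.003,0.152],[0,0,0]],
    [[-0.02,-0.003,0.156],[0,0,0]],
    [[-0.02,-0.003,0.156],[0,0,0]],
    [[-0.02,-0.003,0.156],[0,0,0]],
    [[-0.02,-0.003,0.156],[0,0,0]]
  ],
  "aperture": 0.0
}}

```text
time_s: 24.0
position: [0.7097, 0.0083, 0.1177]
ee_rot: [-1.965, -2.45, 0.002]
contact_force: [-0.1, -1.0, -1.1]
grip_width: 0.004
grasp_force: 0.0
```

{"name": "drive_effector", "arguments": {
  "rows": [
    [[0,0,0.002],[0,0,0]],
    [[0,0,0.003],[0,0,0]],
    [[0,0,0.003],[0,0,0]]
  ]
}}

```text
time_s: 24.25
position: [0.7099, 0.0082, 0.1175]
ee_rot: [-1.966, -2.45, 0.0]
contact_force: [-4.6, 0.2, 13.1]
grip_width: 0.006
grasp_force: 6.7
```

{"name": "drive_effector", "arguments": {
  "rows": [
    [[0,0,0.001],[0,0,0]],
    [[0,0,0.002],[0,0,0]],
    [[0,0,0.002],[0,0,0]]
  ]
}}

```text
time_s: 24.5
position: [0.7099, 0.0082, 0.1174]
ee_rot: [-1.966, -2.45, -0.0]
contact_force: [-9.3, 1.6, 22.9]
grip_width: 0.004
grasp_force: 11.8
```

Contact came at 0.1175 m and didn't yield under 23 N, so the lid is flush. I'll retract and check once more.

{"name": "drive_effector", "arguments": {
  "rows": [
    [[0,0,-0.005],[0,0,0]],
    [[0,0,-0.03],[0,0,0]],
    [[0,0,-0.07],[0,0,0]],
    [[0,0,-0.11],[0,0,0]],
    [[0,0,-0.15],[0,0,0]],
    [[0,0,-0.16],[0,0,0]],
    [[0,0,-0.16],[0,0,0]]
  ]
}}

```text
time_s: 25.08
position: [0.7123, 0.0078, 0.2778]
ee_rot: [1.962, 2.445, 0.007]
contact_force: [1.4, -0.1, -0.4]
grip_width: 0.006
grasp_force: 0.0
```

Run:
```python
from lid import *
b=np.array([.709,.0265]);ax=np.array([-.2164,.9763]);ay=np.array([.9763,.2164])
c=cam("wrist","w17");cs,m=blob(c["color"],(100,110,40),(125,255,255),(220,40,430,240))
pts=np.vstack([k for k in cs if cv2.contourArea(k)>5]);q=cv2.approxPolyN(cv2.convexHull(pts),4,ensure_convex=True).reshape(-1,2)
P=np.array([plane(c,u,.059)[:2]-b for u in q]);print([(round(x@ax,4),round(x@ay,4)) for x in P],P.mean(0)@ax,P.mean(0)@ay)
cs,m=blob(c["color"],(3,150,100),(15,255,255),(250,60,400,240));k=np.vstack(cs).reshape(-1,2);u=k[k[:,1]>=k[:,1].max()-2].mean(0);w=plane(c,u,.06)[:2]-b;print("spoon at lid",w@ax,w@ay)
S=cam("side")
for n,g,z in(("green",(344,247),.066),("silver",(229,281),.048)): print(n,plane(S,g,z).round(3),S["color"][g[1],g[0]])
```

```text
[(np.float64(-0.0542), np.float64(0.0374)), (np.float64(-0.054), np.float64(-0.0367)), (np.float64(0.0545), np.float64(-0.0377)), (np.float64(0.0556), np.float64(0.0374))] 0.0004752471593094859 8.523779983711612e-05
spoon at lid 0.03986179495517726 -0.0007817087356229782
green [0.707 0.189 0.066] [74 90 69]
silver [ 0.744 -0.106  0.048] [188 190 192]
```

Everything is in place: the lid is centred, the spoon is in the cut-out, and the tool is clear. Handing in.

```bash
python3 -c "
from bench import ctrl
print(ctrl.close_job())"
```

```text
the job is handed in; nothing more can be done
None
```

I tipped the lid handle-up, closed the box with the cut-out round the spoon and handed the job in at about 25 s; it lies flush and centred within about 1 mm by my measurements, the gripper probably nudged the box about 7 mm and 9° while tipping (limit 30 mm), I only spot-checked the green and silver tins, and no verdict was returned.

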